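# Put the muddled desk things back in their places

### The job

The things on this desk are in each other's places: put the tumbler on the round cork coaster, the earbud case on the square charging pad, the mouse on the grey mouse mat and the power bank in the wooden tray, each lying or standing right way up in the middle of its own place, and let go of them all. Keep the tumbler upright all the time, and leave the stapler and the pen pot where they stand.

Things in the scene. Friction and masses are not known exactly. Their poses are not given: they have to be found in the camera images.
- tumbler: Closed insulated drinking tumbler: upright brushed-steel cylinder, 60 mm in diameter, 95 mm tall with its black lid (lid from 82 mm up, 58 mm in diameter); about 0.2 kg. At the start it stands on the charging pad. Origin: centre of its underside, z up. 
- mouse: Black computer mouse with small grey wheel: rounded block 100 mm long (its x), 58 mm wide (its y), 36 mm high, edges rounded by 12 mm; about 0.09 kg. At the start it lies on the coaster. Origin: centre of its underside, z up. 
- earbud_case: White earbud charging case: rounded block 62 mm long (its x), 46 mm wide (its y), 30 mm high, edges rounded by 12 mm, thin grey seam around it; about 0.06 kg. At the start it lies on the mouse mat. Origin: centre of its underside, z up. 
- power_bank: Bare aluminium power bank: block 90 mm long (its x), 55 mm wide (its y), 32 mm high, edges rounded by 6 mm; about 0.22 kg. At the start it lies loose on the bare desk. Origin: centre of its underside, z up. 
- coaster: Round dark-brown cork coaster, 110 mm in diameter, 5 mm thick, fixed to the desk: the tumbler's place. Origin: centre of its underside, z up. 
- charging_pad: Square black wireless charging pad, 100 x 100 mm, 8 mm thick, with a small steel plug stub at the middle of its +x side, fixed: the earbud case's place. Origin: centre of its underside, z up. 
- mouse_mat: Small grey fabric mouse mat, 160 mm (its x) x 130 mm (its y), 3 mm thick, fixed: the mouse's place. Origin: centre of its underside, z up. 
- tray: Shallow dark wooden valet tray, 160 mm (its x) x 130 mm (its y) outside, floor 4 mm above the desk, rim 5 mm wide and 10 mm high above the desk (inside 150 x 120 mm), fixed, empty at the start: the power bank's place. Origin: centre of its underside, z up. 
- stapler: Stapler, black base and steel arm, 115 mm long (its x), 34 mm wide, about 50 mm high, standing loose near the things; not to be moved. Origin: centre of its underside, z up. 
- pen_pot: Round dark steel pen pot, 68 mm in diameter, 90 mm tall, pens in it up to 135 mm above the desk; loose, not to be moved. Origin: centre of its underside, z up. 
Mind the look-alikes: they are no part of the job. What is shaped like the earbud_case but purple or turquoise is not meant.

How it is judged:
By the outcome, as a careful person would: the job done as asked, in the order asked, and still so for the second after the job is handed in, with the robot touching nothing.
It also fails if it takes over 144 s, if anything falls off the work surface, if the arm or the gripper's body presses on something with over 40 N, if the wrist force passes 120 N, or if a joint passes its speed limit or range.

### The arm

A 6-joint arm with a two-finger parallel gripper is mounted at the origin on the work surface. World frame = base frame: x ahead of the robot, y to its left, z up, the work surface at z = 0. Lengths are in m, angles in rad, forces in N, time in s.
With the tool pointing down it reaches from about 0.35 to 0.85 m from the base axis. Payload 8.1 kg.
Tool frame: the origin (TCP) lies on the mounting face of the last link; the fingertips stand 186 mm ahead of it and the grasp point (between the pads) lies 167 mm ahead of it (robot.finger_overhang is the distance from the TCP to the fingertips, in m); z points along the fingers, y is the line along which they close (so a half turn about z gives the same grasp; the last joint's range is limited). The gripper opens to 93 mm and grips with 3 to 60 N. Pads are 15 mm wide; open, the fingers measure 128 mm over their backs; the gripper's body (75 mm by 188 mm) begins 65 mm behind the grasp point.
Start: joints at [1.093, 0.13, 1.488, -0, 1.523, -0.085], TCP at [0.23, 0.554, 0.405] pointing down, gripper open.
Joint ranges: [-2.96, 2.96], [-0.89, 2.26], [0.02, 2.5], [-1.34, 4.48], [0, 2.73], [-2.66, 2.66]. Speed limits (rad/s): [2.39, 2.39, 2.79, 3.14, 3.14, 3.14].

### API

Orientations are given as a rotation vector (axis times angle).
In Python, from plant import readout, read_camera, get_calibration, job, robot gives the robot as it stands.
- The arm moves only by the shell command python3 -m handwheel 'ROWS' [FORCE]. ROWS is JSON, a list of rows, each a list of 5 numbers: the shift along the world's x, y, z in cm, then the turn about the world's z in rad, then the closure, from 0 (fully open) to 1 (shut). In form: [[tx, ty, tz, spin, gripper], ...]. A call has 1 to 10 rows; each row shifts and turns the commanded pose from where the row before left it; what a row does not reach is not made up. A row lasts 1/8 s, in which the tool goes at most 62.5 mm and 10.7 degrees, less where a joint would pass 70% of its speed; a pose out of reach is approached as far as the arm can. A call is refused whole if a number of a shift passes 6.25 or a number of a turn 0.188, either way. A call with a gripper value outside its range is refused whole. The fingers move at their own pace and stop on an object; FORCE is the grip in N (left out, the last holds). Time passes only in rows, so rows that do not move let the fingers close. It gives the time, the measured TCP pose, the force, the opening and the grip force at its end, in the units of the state.
- readout.read_state(): the state, without advancing time (a new reading comes with each control period).
- read_camera(name): name is "scene" or "top"; returns the picture (384x512x3 uint8, red, green, blue); there is no depth.
- get_calibration(name): a dict with "fovy" (degrees; the focal length in pixels is half the picture's height over the tangent of half this angle, whatever the lens; pixels are square), "cx", "cy" (the principal point, pixels), "pose" (4x4, takes a point from camera to world coordinates). Camera axes: x right, y down, z forward; pixel columns grow to the right and rows downward; lengths in m; the calibration is good to about 2 mm. A picture is of the moment at which its call begins. get_calibration takes no time and is no camera call.
- job.close_job(): hands the job in; it is judged then, once.
The state is a dict: "t": time; "q": joint angles; "dq": joint speeds; "joint_torque": joint torques, N m; "tool_pos": TCP position; "orientation": TCP orientation; "force": force on the tool from outside, world axes, zero at the start; "wrist_torque": the same for the moment, N m; "opening": finger opening in m; "gripper_force": force on a finger pad.
Only numpy, scipy, OpenCV 4.12 (cv2) and the standard library are available. Lean on these libraries where they do the work, as an engineer would, in place of code of your own. Each camera call takes 0.05 s, during which the arm holds its last target. There are 200 camera calls.

## Working session

There is one attempt and no reset: what is moved stays moved. The work goes in short steps, Python scripts to look and compute and a shell command to move; the robot and the scene stay as the last step left them, time stands still between calls to the robot, and variables do not carry over. Pictures are saved under pics/ and viewed, at most 14 in all, crops included, and the job is handed in when it is done.

```bash
ls; mkdir -p pics; python3 - <<'E'
from plant import readout, read_camera, get_calibration, robot
import cv2,numpy as np
for n in("scene","top"):
    im=read_camera(n); cv2.imwrite(f"pics/{n}0.png",cv2.resize(im[:,:,::-1],(768,576),interpolation=cv2.INTER_CUBIC)); np.save(f"pics/{n}0.npy",im)
    c=get_calibration(n); print(n,c)
s=readout.read_state(); print({k:np.round(v,3) for k,v in s.items()})
E
```

```text
pics
scene {'fovy': 53.11075705503282, 'cx': 253.79381791695826, 'cy': 189.9799828122393, 'pose': array([[ 0.21285292,  0.69262652, -0.68917498,  1.19473327],
       [ 0.97706005, -0.15584588,  0.14514034, -0.21472043],
       [-0.00687703, -0.70425888, -0.70990995,  0.76203539],
       [ 0.        ,  0.        ,  0.        ,  1.        ]])}
top {'fovy': 57.152914851704, 'cx': 256.54182697429707, 'cy': 181.98890313579003, 'pose': array([[-0.02560288, -0.98130495,  0.19074874,  0.29322847],
       [-0.99919151,  0.03103691,  0.02555448, -0.06780683],
       [-0.03099699, -0.18994025, -0.98130621,  1.06418686],
       [ 0.        ,  0.        ,  0.        ,  1.        ]])}
{'t': np.float64(0.1), 'q': array([ 1.093,  0.131,  1.489, -0.   ,  1.523, -0.085]), 'dq': array([ 0.001, -0.001, -0.003, -0.001, -0.   ,  0.   ]), 'joint_torque': array([ 1.0000e-03, -5.6135e+01, -4.9309e+01,  7.7000e-02,  2.9000e-02,
       -0.0000e+00]), 'tool_pos': array([0.23 , 0.554, 0.404]), 'orientation': array([-6.130e-01, -3.081e+00,  2.000e-03]), 'force': array([ 0.378, -0.004,  0.133]), 'wrist_torque': array([-0.033,  0.009,  0.049]), 'gripper_force': np.float64(0.0), 'opening': np.float64(0.093)}
```

View pics/scene0.png

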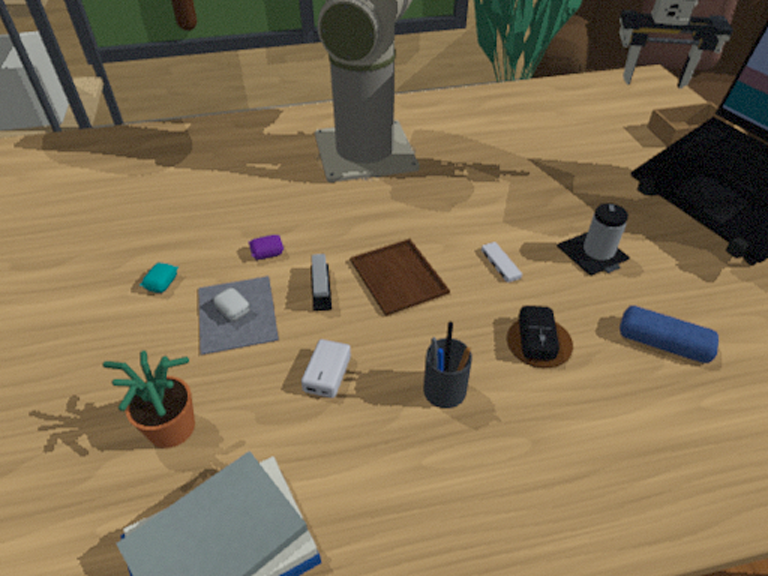

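View pics/top0.png

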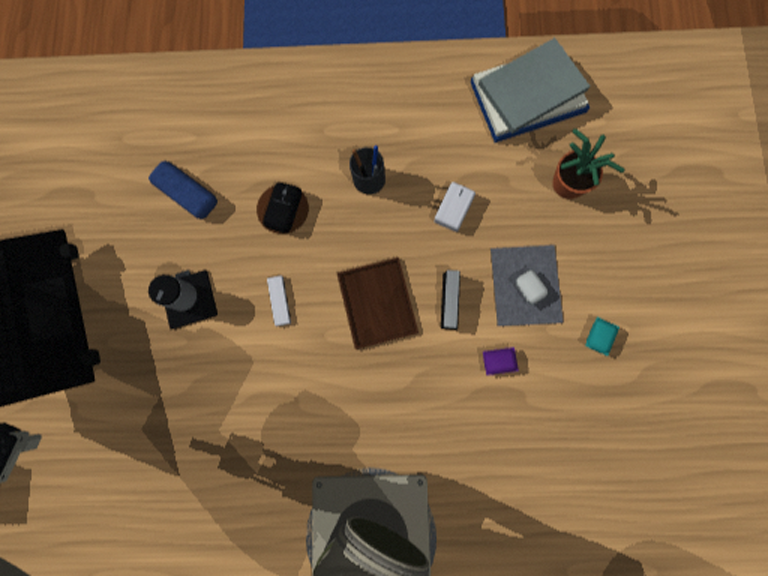

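The scene view shows the mat with the white case at (232,304), stapler (320,282), tray (399,276), pen pot (447,372), coaster with mouse (540,333), and pad with tumbler (605,235). White or silver blocks are at (327,368) and (501,262). In the top view these are: mat (527,286), case (532,287), stapler (451,299), tray (378,303), coaster with mouse (283,207), tumbler lid (164,291) on pad (190,300).

- **Power bank candidates** (top view): (456,206), about 56x90 mm, fits. The slim bar at (279,301), about 36x100 mm, does not.
- **Earbud case candidates**: white at (532,287) fits. Purple (500,362) and turquoise (602,336) are decoys.

Enlarged crops next.

```bash
python3 - <<'E'
import cv2,numpy as np
t=np.load("pics/top0.npy")[:,:,::-1]; s=np.load("pics/scene0.npy")[:,:,::-1]
a=cv2.resize(t[100:245,85:285],(800,580),interpolation=cv2.INTER_CUBIC); cv2.imwrite("pics/c1.png",a)
top=cv2.resize(t[110:250,270:430],(400,350),interpolation=cv2.INTER_CUBIC)
sc=cv2.resize(s[160:300,110:270],(400,350),interpolation=cv2.INTER_CUBIC)
cv2.imwrite("pics/c2.png",np.hstack([top,sc]))
ht=cv2.cvtColor(t,cv2.COLOR_BGR2HSV); hs=cv2.cvtColor(s,cv2.COLOR_BGR2HSV)
P={'lid':((109,194),(407,142)),'pad':((136,208),(402,175)),'coaster':((175,145),(352,238)),'mouse':((188,138),(357,220)),'mat':((340,175),(140,215)),'matlow':((340,210),(175,215)),'case':((354,190),(154,202)),'tray':((250,205),(265,185)),'bank':((304,137),(220,235)),'desk':((215,230),(280,240)),'shadow':((265,125),(236,252))}
for k,(p,q) in P.items(): print(k,ht[p[1],p[0]],hs[q[1],q[0]])
E
```

```text
lid [110  29  26] [108  41  31]
pad [110  59  13] [105  31  33]
coaster [ 13 179  50] [60 14 18]
mouse [75 28 18] [124  64  28]
mat [111  19  93] [106  29 113]
matlow [113  24  96] [110  28 109]
case [ 72   7 177] [ 84   7 177]
tray [ 10 156  62] [ 11 162  77]
bank [120  11 188] [109  15 187]
desk [ 17 120 160] [ 19 107 157]
shadow [ 17 126  95] [ 18 120 108]
```

View pics/c1.png

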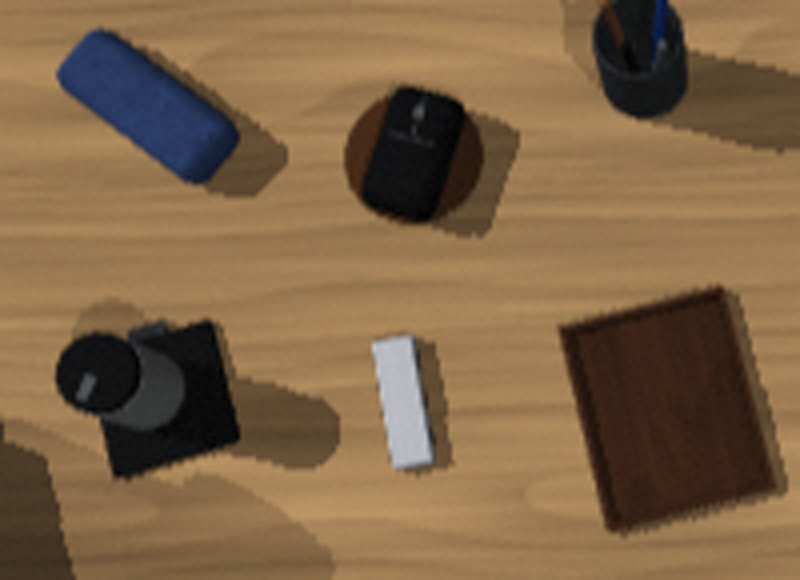

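View pics/c2.png

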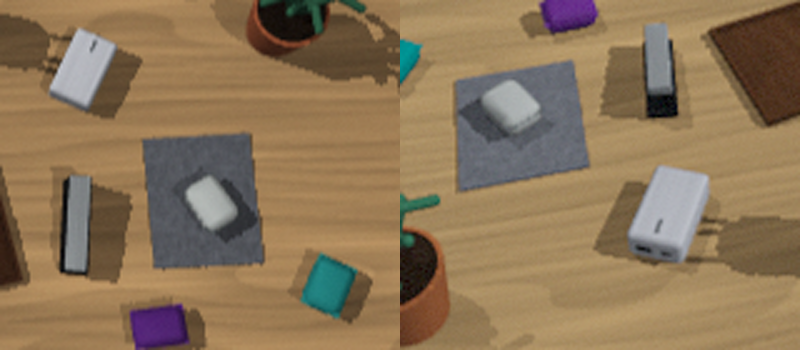

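The crops confirm the choices. The block at top (456,206) / scene (327,368) has ports and a button, so it is the power bank; the prongs beside it are pen shadows. The white case with the seam on the mat is the earbud case. The mouse wheel end points up in the top view, away from the robot.

```bash
cat > h.py <<'E'
import cv2,numpy as np
from plant import get_calibration
C={n:get_calibration(n) for n in("scene","top")}
def ray(n,p):
    c=C[n]; f=192/np.tan(np.radians(c["fovy"])/2); p=np.atleast_2d(np.asarray(p,float))
    d=np.c_[(p[:,0]-c["cx"])/f,(p[:,1]-c["cy"])/f,np.ones(len(p))]@c["pose"][:3,:3].T
    return c["pose"][:3,3],d
def plane(n,p,z):
    o,d=ray(n,p); return (o+d*((z-o[2])/d[:,2])[:,None])[:,:2]
def tri(pt,ps):
    o1,d1=ray("top",pt);o2,d2=ray("scene",ps);d1,d2=d1[0],d2[0]
    k=np.linalg.lstsq(np.c_[d1,-d2],o2-o1,rcond=None)[0]
    a,b=o1+k[0]*d1,o2+k[1]*d2
    return (a+b)/2,np.linalg.norm(a-b)
def mask(im,roi,lo,hi):
    x0,y0,x1,y1=roi; h=cv2.cvtColor(im,cv2.COLOR_RGB2HSV)
    m=np.zeros(h.shape[:2],np.uint8); m[y0:y1,x0:x1]=cv2.inRange(h,lo,hi)[y0:y1,x0:x1]
    m=cv2.morphologyEx(m,cv2.MORPH_OPEN,np.ones((2,2),np.uint8))
    c=max(cv2.findContours(m,cv2.RETR_EXTERNAL,cv2.CHAIN_APPROX_NONE)[0],key=cv2.contourArea)
    return cv2.convexHull(c)[:,0,:].astype(float)
def cen(h):
    m=cv2.moments(h.astype(np.float32)); return np.array([m['m10'],m['m01']])/m['m00']
def rect(n,h,z):
    w=plane(n,h,z)*1000; c,(a,b),th=cv2.minAreaRect(w.astype(np.float32))
    if a<b: a,b,th=b,a,th+90
    th=(th+90)%180-90
    return np.round(c,1),round(a,1),round(b,1),round(th,1)
W=((0,0,125),(180,45,255)); G=((90,8,55),(130,50,135)); D=((0,0,0),(180,255,42)); BR=((0,120,25),(15,255,95))
E
python3 - <<'E'
from h import *
T=np.load("pics/top0.npy");S=np.load("pics/scene0.npy")
for k,rt,rs,z,col in [("case",(335,170,375,215),(135,185,175,220),.018,W),("bank",(280,110,325,160),(190,220,245,270),.032,W),
  ("mat",(320,155,380,225),(125,180,190,240),.003,G),("tray",(215,165,285,240),(225,155,305,215),.010,BR),("mouse",(175,115,205,160),(335,195,378,245),.03,((0,0,0),(180,110,42))),("stapler",(285,170,312,225),(200,165,225,210),.05,((0,0,0),(180,60,130))),
  ("coaster",(165,110,210,162),(330,195,390,250),.005,BR),("lid",(95,178,123,206),(390,130,425,152),.095,D),("slim",(175,180,200,222),(315,155,355,192),.02,W),("purple",(310,225,355,255),(155,150,200,180),.03,((125,80,20),(160,255,255)))]:
    a=mask(T,rt,*col);b=mask(S,rs,*col); p,g=tri(cen(a),cen(b))
    print(k,"tri",np.round(p*1000,1),"gap",round(g*1000,1),"rect top",rect("top",a,z),"scene",rect("scene",b,z))
# pad corners, tops
u=lambda x,y:(85+x/4-.4,100+y/4-.4)
c=plane("top",[u(212,320),u(240,440),u(118,478)],.008)*1000
print("pad",np.round(c,1),"centre",np.round((c[0]+c[2])/2,1),"sides",np.linalg.norm(np.diff(c,axis=0),axis=1), "ang",np.degrees(np.arctan2(*(c[1]-c[0])[::-1])))
E
```

```text
case tri [ 458.2 -329.4   17.5] gap 6.4 rect top (array([ 458.6, -332.4]), 56.1, 42.1, 29.6) scene (array([ 459.4, -325. ]), 73.3, 43.1, 30.6)
bank tri [ 632.7 -186.2   16.8] gap 6.6 rect top (array([ 628.1, -188. ]), 88.7, 52.1, -26.9) scene (array([ 644.1, -183.7]), 98.4, 60.7, -27.5)
mat tri [ 464.5 -327.4  -10.8] gap 5.8 rect top (array([ 463.7, -326.9]), 154.8, 128.1, 1.4) scene (array([ 473., -322.]), 156.2, 127.3, 1.4)
tray tri [437.2 -22.2  -7.5] gap 8.3 rect top (array([435.4, -27.3]), 162.6, 132.9, 12.8) scene (array([449.3, -22.4]), 163.5, 131.0, 12.7)
mouse tri [640.2 169.9  20.3] gap 7.3 rect top (array([636.2, 163.8]), 98.5, 59.7, -17.1) scene (array([645.3, 168.3]), 103.3, 57.4, -17.3)
stapler tri [ 471.1 -166.5   13. ] gap 6.5 rect top (array([ 464.4, -160. ]), 39.2, 7.0, -8.9) scene (array([ 506.4, -171.7]), 25.7, 14.2, 81.3)
coaster tri [633.4 136.8  -6.8] gap 6.1 rect top (array([630.2, 128.7]), 88.8, 25.7, -17.0) scene (array([639.8, 133.2]), 84.4, 23.3, -16.3)
lid tri [463.6 373.3  91.9] gap 7.5 rect top (array([460.2, 368.3]), 64.4, 51.4, 88.2) scene (array([466.8, 374.7]), 64.8, 53.3, -29.0)
slim tri [448.4 181.4   1.5] gap 8.3 rect top (array([445.1, 173.1]), 98.5, 29.5, 10.2) scene (array([464.8, 176.2]), 107.1, 31.6, 10.3)
purple tri [ 313.8 -260.2    9.2] gap 6.0 rect top (array([ 313.3, -259.7]), 62.1, 44.9, -84.0) scene (array([ 338.2, -255.8]), 61.9, 59.4, 6.2)
pad [[517.7 327.1]
 [423.9 301.9]
 [397.7 394.3]] centre [457.7 360.7] sides [97.10300902 95.97849842] ang -164.9969555378688
```

Both views agree to within about 1 cm, but with a constant shift between the cameras of (10, 5) mm and a low height bias. I'll hover the gripper over the mouse and use it as a reference to correct for that.

```bash
python3 -m handwheel '[[4.05,-3.88,0,0.02,0],[4.05,-3.88,0,0.02,0],[4.05,-3.88,0,0.02,0],[4.05,-3.88,0,0.02,0],[4.05,-3.88,0,0.01,0],[4.05,-3.88,0,0,0],[4.05,-3.88,0,0,0],[4.05,-3.88,0,0,0],[4.05,-3.88,0,0,0],[4.05,-3.88,0,0,0]]'
python3 -m handwheel '[[0,0,-4,0,0],[0,0,-4,0,0],[0,0,-3,0,0],[0,0,0,0,0],[0,0,0,0,0]]'
python3 - <<'E'
from h import *
from plant import readout,read_camera
for n in("scene","top"):
    im=read_camera(n); np.save(f"pics/{n}1.npy",im)
s=readout.read_state(); print(s["tool_pos"],s["orientation"],s["t"])
t=np.load("pics/top1.npy")[60:210,120:270,::-1]; c=np.load("pics/scene1.npy")[110:260,290:440,::-1]
cv2.imwrite("pics/c3.png",np.hstack([cv2.resize(x,(400,400),interpolation=cv2.INTER_CUBIC) for x in (t,c)]))
print("base",plane("top",(247,316.7),.02),plane("scene",(249.7,113.7),.02))
E
```

```text
t: 1.35
tool_pos: [0.6357, 0.1648, 0.4042]
orientation: [-0.474, -3.105, 0.0]
force: [-0.0, 0.8, -0.2]
opening: 0.0929
gripper_force: 0.0
t: 1.98
tool_pos: [0.635, 0.1665, 0.296]
orientation: [0.474, 3.105, 0.001]
force: [0.8, -0.5, 0.8]
opening: 0.0929
gripper_force: 0.0
[0.6353753  0.16654834 0.29713041] [4.73096970e-01 3.10253003e+00 1.68858919e-03] 2.075
base [[ 0.11119886 -0.00388677]] [[0.11555872 0.0009568 ]]
```

View pics/c3.png

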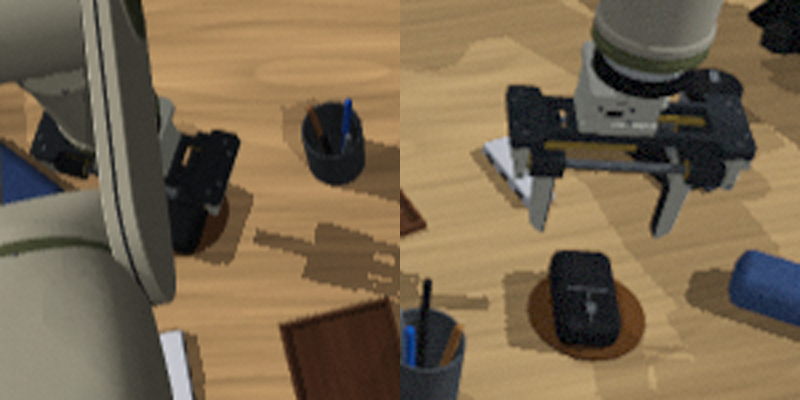

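```bash
python3 - <<'E'
from h import *
T=np.load("pics/scene1.npy")
print(plane("scene",[(364.6,197.2),(342.5,196.3),(386.8,198.1)],.111)*1000)
c=T[165:205,325:405,::-1]; cv2.imwrite("pics/c4.png",cv2.resize(c,(800,400),interpolation=cv2.INTER_CUBIC))
E
```

```text
[[642.78691982 165.98252677]
 [628.73968183 116.78073018]
 [656.80605841 215.1341625 ]]
```

View pics/c4.png

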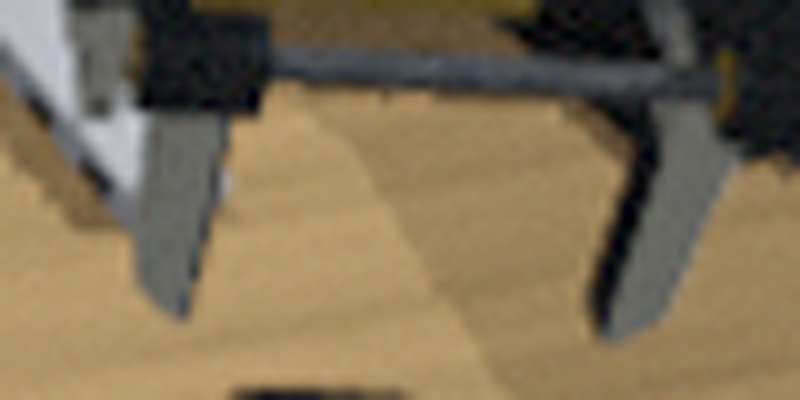

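The inner near edges of the fingertips show at about (343.5,197) and (385.5,199). Cast onto z=0.111 they give (644,166) against the expected (642.5,164), so the scene camera is good to 2 mm and the top camera carries the offset. I'll register the top view to the scene view on the flat places and then re-triangulate.

```bash
python3 - <<'E'
from h import *
T=np.load("pics/top0.npy");S=np.load("pics/scene0.npy")
L=[("mat",(320,155,380,225),(125,180,190,240),.003,G),("tray",(215,165,285,240),(225,155,305,215),.010,BR),("case",(335,170,375,215),(135,185,175,220),.02,W),("bank",(280,110,325,160),(190,220,245,270),.016,W),
 ("mouse",(175,115,205,160),(335,195,378,245),.023,((0,0,0),(180,110,42))),("lid",(95,178,123,206),(390,130,425,152),.091,D)]
M={k:(mask(T,rt,*c),mask(S,rs,*c),z) for k,rt,rs,z,c in L}
def sl(k):
    a,b,z=M[k]; return np.array(rect("scene",b,z)[0])-np.array(rect("top",a,z)[0])
# px shift of top: minimise ground disagreement on mat+tray
f=192/np.tan(np.radians(C["top"]["fovy"])/2)
from scipy.optimize import least_squares
def fun(d):
    r=[]
    for k in("mat","tray"):
        a,b,z=M[k]; r+=list(plane("top",cen(a)+d,z)[0]-plane("scene",cen(b),z)[0])
    return np.array(r)*1000
r=least_squares(fun,[0,0]); d=r.x; print("shift px",d,"resid mm",r.fun)
for k,(a,b,z) in M.items():
    p,g=tri(cen(a)+d,cen(b)); print(k,"tri",np.round(p*1000,1),round(g*1000,1),"topc",np.round(plane("top",cen(a)+d,z)*1000,1),"scc",np.round(plane("scene",cen(b),z)*1000,1), rect("top",a+d,z)[1:])
# coaster: circle fit of brown edge points in scene & top
for n,I,roi in(("top",T,(165,110,210,162)),("scene",S,(330,195,390,250))):
    h=cv2.cvtColor(I,cv2.COLOR_RGB2HSV); m=np.zeros(h.shape[:2],np.uint8); x0,y0,x1,y1=roi
    m[y0:y1,x0:x1]=cv2.inRange(h,*BR)[y0:y1,x0:x1]
    hull=cv2.convexHull(cv2.findNonZero(m))[:,0,:].astype(float)
    w=plane(n,hull+(d if n=="top" else 0),.005)*1000
    f2=least_squares(lambda q:np.hypot(*(w-q[:2]).T)-q[2],[635,160,55],loss="soft_l1"); print("coaster",n,f2.x,np.abs(f2.fun).max())
u=lambda x,y:(85+x/4-.4+d[0],100+y/4-.4+d[1])
c=plane("top",[u(212,320),u(240,440),u(118,478)],.008)*1000; print("pad",np.round((c[0]+c[2])/2,1))
cv2.imwrite("pics/c5.png",cv2.resize(S[130:190,365:425,::-1],(600,600),interpolation=cv2.INTER_CUBIC))
E
```

```text
shift px [-1.77489505 -6.00947288] resid mm [ 2.33878169 -0.56024548 -2.39026884  0.55708144]
mat tri [ 480.4 -322.4    5.1] 0.3 topc [[ 480.8 -323.1]] scc [[ 478.4 -322.5]] (155.8, 128.5, 1.4)
tray tri [452.8 -21.9   7.9] 0.1 topc [[452.5 -22. ]] scc [[454.9 -22.5]] (163.7, 133.3, 12.8)
case tri [ 473.9 -324.5   32.5] 1.1 topc [[ 476.  -328.2]] scc [[ 461.7 -325.8]] (56.3, 42.2, 29.6)
bank tri [ 646.2 -183.4   33.7] 0.6 topc [[ 652.3 -185. ]] scc [[ 632.8 -182.9]] (90.6, 53.2, -26.8)
mouse tri [652.5 166.9  36.5] 2.9 topc [[657.8 171.5]] scc [[642.4 172.4]] (99.8, 60.4, -17.0)
lid tri [476.7 368.1 104.8] 2.7 topc [[479.8 375.8]] scc [[461.9 378.7]] (64.9, 51.9, 88.2)
coaster top [664.50932196 173.88405229  57.9674178 ] 16.152996859972667
coaster scene [647.76057297 170.77992728  54.22166468] 1.3857408351021476
pad [476.5 367. ]
```

View pics/c5.png

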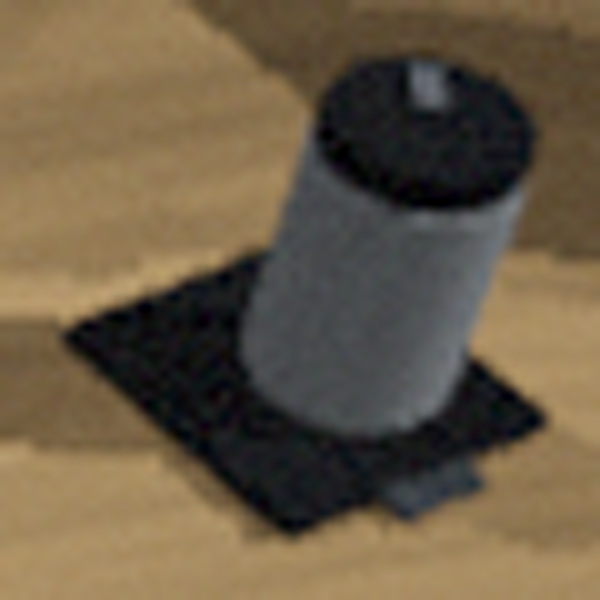

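The crop shows the lid ellipse centred at (407.3,142.5) in image pixels, with pad corners at left (371.3,163.5), right (419,171) and bottom (393.7,182.5). Triangulating these clean points shows the nature of the disagreement.

```bash
python3 - <<'E'
from h import *
T=np.load("pics/top0.npy");S=np.load("pics/scene0.npy")
def P(n,t,s):
    p,g=tri(t,s); r=[];
    print(n,np.round(p*1000,1),"gap",round(g*1000,1))
P("lid top c (103)",(109.1,192.9),(407.3,142.5))
u=lambda x,y:(85+x/4-.4,100+y/4-.4)
P("padUR (8)",u(212,320),(393.7,182.5)); P("padLR (8)",u(240,440),(371.3,163.5))
# tray corners by quad approximation, rim z=10; mat corners z=3
for k,rt,rs,c,z in [("mat",(320,155,380,225),(125,180,190,240),G,.003),("tray",(215,165,285,240),(225,155,305,215),BR,.01)]:
    q=[]
    for n,I,r in(("top",T,rt),("scene",S,rs)):
        a=mask(I,r,*c); e=cv2.minAreaRect(a.astype(np.float32))[1]
        quad=cv2.approxPolyN(a.astype(np.float32).reshape(-1,1,2),4,ensure_convex=True).reshape(-1,2)
        w=plane(n,quad,z); o=np.argsort(np.arctan2(*(w-w.mean(0)).T)); q.append((quad[o],w[o]))
    for i in range(4):
        j=np.argmin(np.hypot(*(q[1][1]-q[0][1][i]).T)); P(k,q[0][0][i],q[1][0][j])
print(plane("scene",[(395.2,167.2)],.008), "lid scene",plane("scene",(407.3,142.5),.103),"lid top",plane("top",(109.1,192.9),.103))
# desk edge straightness in top view
g=cv2.cvtColor(T,cv2.COLOR_RGB2HSV)
E
```

```text
lid top c (103) [463.  373.4  98.3] gap 0.9
padUR (8) [518.5 329.1   6.2] gap 2.5
padLR (8) [425.  305.2   1.7] gap 2.1
mat [ 388.4 -392.6   -3.9] gap 5.1
mat [ 385.7 -263.2   -3.5] gap 5.3
mat [ 541.6 -259.8   -5.3] gap 5.4
mat [ 544.6 -388.    -5.6] gap 6.1
tray [ 372.9 -105.1    0.5] gap 6.0
tray [341.7  23.3  -2. ] gap 6.4
tray [502.9  60.7  -2.6] gap 7.9
tray [532.9 -70.4  -1.2] gap 8.4
[[0.46181537 0.36319275]] lid scene [[0.46816332 0.36973963]] lid top [[0.46202253 0.37070186]]
```

My 2x2 opening shifts masks by a pixel, and I used it in both views. I'll fix it and redo.

```bash
sed -i 's/np.ones((2,2)/np.ones((3,3)/' h.py; python3 - <<'E'
from h import *
T=np.load("pics/top0.npy");S=np.load("pics/scene0.npy")
L=[("mat",(320,155,380,225),(125,180,190,240),.003,G),("tray",(215,165,285,240),(225,155,305,215),.010,BR),("case",(335,170,375,215),(135,185,175,220),.018,((0,0,125),(180,45,255))),("bank",(280,110,325,160),(190,220,245,270),.016,W),
 ("mouse",(175,115,205,160),(335,195,378,245),.023,((0,0,0),(180,110,42)))]
for k,rt,rs,z,c in L:
    a,b=mask(T,rt,*c),mask(S,rs,*c); p,g=tri(cen(a),cen(b))
    print(k,"tri",np.round(p*1000,1),round(g*1000,1),"rect top",rect("top",a,z),"sc",rect("scene",b,z),"cen sc",np.round(plane("scene",cen(b),z)*1000,1))
from scipy.optimize import least_squares
for n,I,roi in(("top",T,(165,110,207,162)),("scene",S,(330,195,390,250))):
    h=cv2.cvtColor(I,cv2.COLOR_RGB2HSV); m=np.zeros(h.shape[:2],np.uint8); x0,y0,x1,y1=roi
    m[y0:y1,x0:x1]=cv2.inRange(h,(0,120,25),(15,255,75))[y0:y1,x0:x1]
    hull=cv2.convexHull(cv2.findNonZero(m))[:,0,:].astype(float); w=plane(n,hull,.005)*1000
    f2=least_squares(lambda q:np.hypot(*(w-q[:2]).T)-q[2],[640,160,55],loss="soft_l1"); print("coaster",n,f2.x,np.abs(f2.fun).max())
E
```

```text
mat tri [ 466.6 -326.    -4.8] 0.3 rect top (array([ 466.8, -324.1]), 155.0, 128.1, 1.4) sc (array([ 468.8, -324. ]), 157.1, 126.6, 1.4) cen sc [[ 474.  -324.7]]
tray tri [438.9 -22.4  -3.4] 1.2 rect top (array([438.2, -23.3]), 162.5, 131.1, 13.1) sc (array([444.8, -24. ]), 164.5, 131.2, 12.5) cen sc [[452.2 -25.2]]
case tri [ 460.3 -328.1   23.5] 0.6 rect top (array([ 461.7, -329.7]), 56.1, 42.2, 29.6) sc (array([ 455.1, -327.4]), 73.7, 43.2, 30.6) cen sc [[ 454.9 -328.6]]
bank tri [ 633.7 -185.3   22.9] 1.1 rect top (array([ 636.6, -187. ]), 90.1, 53.0, -26.8) sc (array([ 627.4, -184.3]), 98.4, 62.2, -27.4) cen sc [[ 628.6 -184.5]]
mouse tri [640.6 168.6  27.4] 1.3 rect top (array([641.9, 168.5]), 99.3, 60.2, -17.1) sc (array([633.8, 171.9]), 98.9, 57.4, -20.1) cen sc [[637.3 171.6]]
coaster top [644.96994019 171.34209969  53.78994092] 1.9623446606583315
coaster scene [648.54628261 170.28525317  52.41022335] 16.99922197694262
```

Clean now: gaps are about 1 mm and heights within ±5 mm of the text.

| Thing | Position (mm) | Yaw |
|---|---|---|
| mouse | (640,169) | -17° |
| coaster | (646,171) | |
| case | (460,-328) | 30° |
| mat | (468,-324) | 1.4° |
| pad | (460,362) | 15° |
| tumbler | (465,370) | |
| bank | (634,-185) | -27° |
| tray | (440,-23) | 13° |

Grasp the mouse first and park it at about (570,55).

```bash
python3 -m handwheel '[[0.5,0.2,-3,0,0],[0,0,-3,0,0],[0,0,-3,0,0],[0,0,-1.1,0,0],[0,0,0,0,0],[0,0,0,0,1],[0,0,0,0,1],[0,0,0,0,1],[0,0,0,0,1],[0,0,0,0,1]]' 15
```

```text
t: 3.32
tool_pos: [0.6398, 0.1684, 0.1941]
orientation: [0.474, 3.105, 0.0]
force: [-0.5, 0.0, 1.7]
opening: 0.058
gripper_force: 15.0
```

```bash
python3 -m handwheel '[[0,0,3,0,1],[0,0,3,0,1],[-2.3,-3.8,1,0,1],[-2.3,-3.8,0,0,1],[-2.4,-3.8,-1,0,1],[0,0,-3,0,1],[0,0,-2,0,1],[0,0,-1,0,1],[0,0,-0.4,0,1],[0,0,0,0,1]]'
python3 - <<'E'
from h import *
from plant import read_camera
im=read_camera("scene"); cv2.imwrite("pics/s2.png",cv2.resize(im[130:290,230:430,::-1],(800,640)[:1]+(600,),interpolation=cv2.INTER_CUBIC))
E
```

```text
t: 4.58
tool_pos: [0.5701, 0.0547, 0.1901]
orientation: [0.473, 3.105, 0.0]
force: [-0.3, 0.6, -0.4]
opening: 0.0579
gripper_force: 15.0
```

View pics/s2.png

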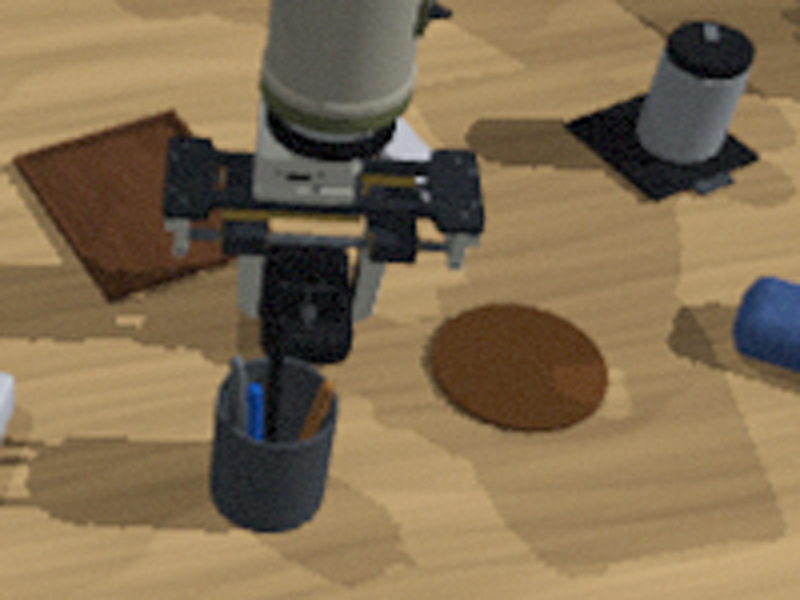

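The mouse stands on the desk at around (305,305) in the crop. The coaster is clear, with its centre at around (518,367). Release it, rise, and measure the empty coaster.

```bash
python3 -m handwheel '[[0,0,0,0,0],[0,0,0,0,0],[0,0,0,0,0],[0,0,0,0,0],[0,0,3,0,0],[0,0,5,0,0],[0,0,6,0,0],[-2.6,7,0,0,0]]' || true
python3 -m handwheel '[[0,0,0,0,0],[0,0,0,0,0],[0,0,0,0,0],[0,0,0,0,0],[0,0,3,0,0],[0,0,5,0,0],[0,0,6,0,0],[-2,5.5,0,0,0],[-2,5.5,0,0,0],[-2,5.5,0,0,0]]'
python3 -m handwheel '[[-2,5.5,0,0,0],[-2.5,5.5,0,0,0],[0,4,0,0,0],[0,0,0,0,0],[0,0,0,0,0]]'
python3 - <<'E'
from h import *
from plant import read_camera
S=read_camera("scene");np.save("pics/s3.npy",S);T=read_camera("top");np.save("pics/t3.npy",T)
from scipy.optimize import least_squares
for n,I,r in(("top",T,(165,105,212,165)),("scene",S,(330,195,390,250))):
    a=mask(I,r,(0,120,20),(16,255,100)); w=plane(n,a,.005)*1000
    q=least_squares(lambda q:np.hypot(*(w-q[:2]).T)-q[2],[640,160,55],loss="soft_l1"); print(n,q.x,np.abs(q.fun).max(),cen(a))
cv2.imwrite("pics/s3.png",cv2.resize(S[100:290,250:500,::-1],(800,600),interpolation=cv2.INTER_CUBIC))
E
```

```text
t: 5.88
tool_pos: [0.5089, 0.2206, 0.3301]
orientation: [0.475, 3.105, 0.001]
force: [0.5, 0.1, -0.3]
opening: 0.0929
gripper_force: 0.0
t: 6.5
tool_pos: [0.4647, 0.3688, 0.3295]
orientation: [-0.473, -3.105, 0.001]
force: [-1.7, -0.1, -0.1]
opening: 0.0929
gripper_force: 0.0
top [644.75449106 171.11367422  55.16716314] 2.4349556592471657 [188.47292016 139.01172529]
scene [647.99897941 171.22564253  52.9875262 ] 10.143959673655132 [358.20759494 227.98481013]out of range; nothing moved
```

View pics/s3.png

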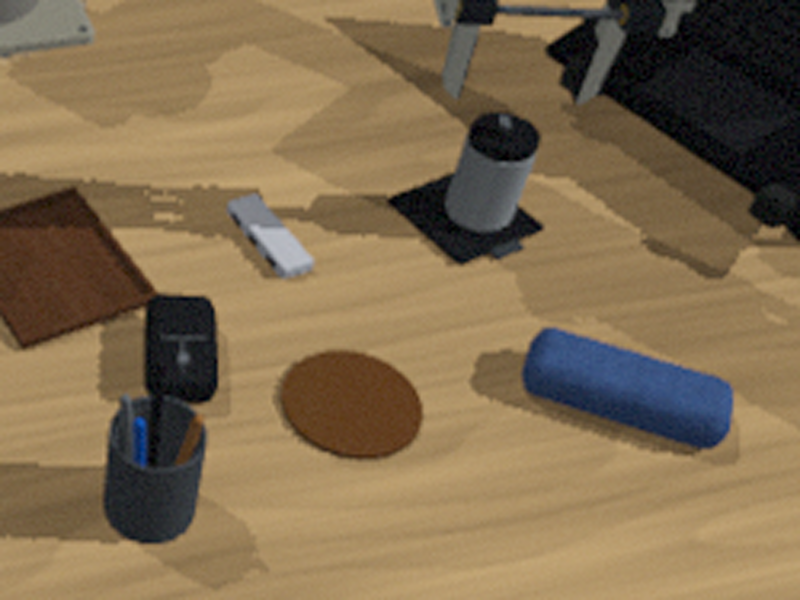

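The mouse is parked upright, the coaster is at (645,171), and the gripper straddles the tumbler axis with tips at (457,97) and (582,103) in the crop and the lid at (503,136). Descend and grip.

```bash
python3 -m handwheel '[[0,0.15,-3,0,0],[0,0,-3,0,0],[0,0,-3,0,0],[0,0,-0.9,0,0],[0,0,0,0,0.3],[0,0,0,0,0.5],[0,0,0,0,1],[0,0,0,0,1],[0,0,0,0,1],[0,0,0,0,1]]' 15
```

```text
t: 7.85
tool_pos: [0.4651, 0.3712, 0.2318]
orientation: [0.473, 3.104, 0.002]
force: [-0.2, 1.2, 6.7]
opening: 0.0595
gripper_force: 15.0
```

```bash
python3 -m handwheel '[[0,0,1,0,1],[0,0,2,0,1],[0,0,2,0,1],[1,-1,0,0,1],[2.5,-2.8,0,0,1],[2.75,-3.1,0,0,1],[3,-3.3,0,0,1],[3,-3.3,0,0,1],[3,-3.4,0,0,1],[1.8,-2.1,0,0,1]]' 20
python3 -m handwheel '[[0.9,-1,0,0,1],[0,0,-1.5,0,1],[0,0,-1.5,0,1],[0,0,-1,0,1],[0,0,-0.6,0,1],[0,0,-0.3,0,1],[0,0,0,0,1],[0,0,0,0,1]]'
python3 - <<'E'
from h import *
from plant import read_camera
S=read_camera("scene");np.save("pics/s4.npy",S)
cv2.imwrite("pics/s4.png",cv2.resize(S[150:270,310:430,::-1],(600,600),interpolation=cv2.INTER_CUBIC))
E
```

```text
t: 9.1
tool_pos: [0.6365, 0.1782, 0.2803]
orientation: [-0.477, -3.105, 0.001]
force: [-0.2, 0.1, -1.8]
opening: 0.0591
gripper_force: 20.0
t: 10.1
tool_pos: [0.6444, 0.1709, 0.2324]
orientation: [0.474, 3.105, 0.001]
force: [-0.5, 0.9, -1.7]
opening: 0.0594
gripper_force: 20.0
```

View pics/s4.png

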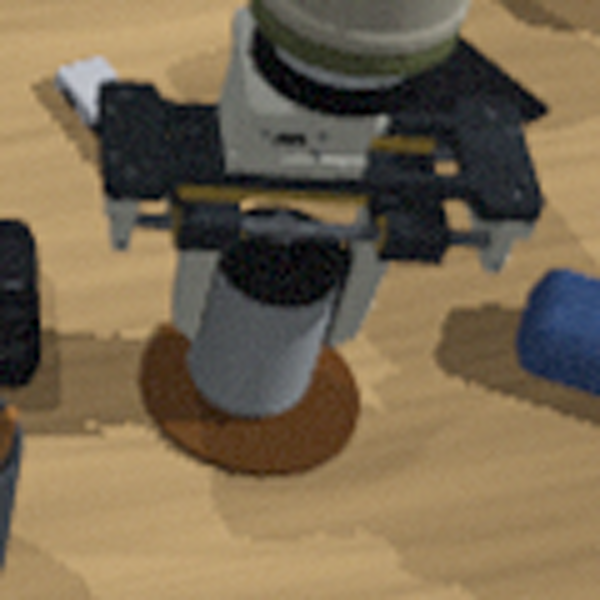

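```bash
python3 - <<'E'
from h import *
u=lambda x,y:(310+x/5-.4,150+y/5-.4)
print("tumbler front/left/right z=.0085",plane("scene",[u(255,415),u(188,372),u(310,392)],.0085)*1000)
w=plane("scene",[u(255,475),u(140,385),u(358,395),u(180,445),u(330,450),u(152,345),u(320,342)],.005)*1000
from scipy.optimize import least_squares
print(w,least_squares(lambda q:np.hypot(*(w-q[:2]).T)-q[2],[640,160,55]).x)
a=mask(np.load("pics/s3.npy"),(320,180,400,260),(0,120,20),(16,255,130));w=plane("scene",a,.005)*1000
print(cv2.minEnclosingCircle(w.astype(np.float32)),w.min(0),w.max(0))
E
```

```text
tumbler front/left/right z=.0085 [[667.08027047 166.35797903]
 [633.84295665 144.45366304]
 [659.40153292 199.13999538]]
[[699.16400377 153.21636246]
 [633.94924949 119.22514244]
 [663.97727709 223.75843547]
 [674.10397001 124.62513667]
 [693.00984139 195.1692036 ]
 [610.23891435 134.882707  ]
 [627.24559288 220.09411909]] [647.99334518 171.20417477  53.27288723]
((647.1962280273438, 171.86143493652344), 55.46125411987305) [593.00682781 118.87566228] [702.44652337 226.35026745]
```

```bash
python3 -m handwheel '[[0.1,0,-0.2,0,1],[0,0,-0.1,0,1],[0,0,-0.1,0,1],[0,0,0,0,1],[0,0,0,0,1]]'
python3 - <<'E'
from h import *
from plant import read_camera
S=read_camera("scene");np.save("pics/s5.npy",S)
h=cv2.cvtColor(S,cv2.COLOR_RGB2HSV)
# boundary column-wise: steel (low sat) -> cork (high sat)
pts=[]
for x in range(350,371):
    r=[y for y in range(215,250) if h[y,x,1]<90 and h[y+1,x,1]>=90 and h[y+2,x,1]>=90]
    if r: pts.append((x,r[-1]+.5))
w=plane("scene",pts,.005)*1000
from scipy.optimize import least_squares
q=least_squares(lambda q:np.hypot(*(w-q[:2]).T)-30,[645,171],loss="soft_l1"); print(pts[::4],q.x,np.abs(q.fun).mean())
E
```

```text
t: 10.78
tool_pos: [0.6453, 0.1708, 0.2289]
orientation: [0.474, 3.105, -0.0]
force: [-4.0, -0.3, 6.0]
opening: 0.0598
gripper_force: 20.0
[(350, 230.5), (354, 232.5), (358, 234.5), (362, 234.5), (366, 233.5), (370, 230.5)] [640.76394291 172.99633621] 0.788294444795931
```

Measured in the same view, the tumbler sits at (641,173) and the coaster at (647,172). I'll lift slightly, shift 6 mm, set it down and release.

```bash
python3 -m handwheel '[[0,0,0.6,0,1],[0.6,-0.1,0,0,1],[0,0,0,0,1],[0,0,-0.4,0,1],[0,0,-0.2,0,1],[0,0,0,0,1],[0,0,0,0,0.6],[0,0,0,0,0],[0,0,0,0,0],[0,0,0,0,0]]'
python3 -m handwheel '[[0,0,3,0,0],[0,0,4,0,0],[0,0,4,0,0],[-2,-5.5,0,0,0],[-2,-5.5,0,0,0],[-2,-5.5,0,0,0],[-2,-5.5,0,0,0],[-2,-5.5,0,0,0],[-2,-5.5,0,0,0],[-2,-5.5,0,0,0]]'
python3 - <<'E'
from h import *
from plant import read_camera
S=read_camera("scene");np.save("pics/s6.npy",S);T=read_camera("top");np.save("pics/t6.npy",T)
h=cv2.cvtColor(S,cv2.COLOR_RGB2HSV);pts=[]
for x in range(350,371):
    r=[y for y in range(215,250) if h[y,x,1]<90 and h[y+1,x,1]>=90 and h[y+2,x,1]>=90]
    if r: pts.append((x,r[-1]+.5))
w=plane("scene",pts,.005)*1000
from scipy.optimize import least_squares
q=least_squares(lambda q:np.hypot(*(w-q[:2]).T)-30,[645,171],loss="soft_l1"); print(q.x,np.abs(q.fun).mean())
# empty pad, both views
for n,I,r in(("top",T,(95,170,150,225)),("scene",S,(365,145,425,190))):
    a=mask(I,r,(0,0,0),(180,110,40)); print(n,rect(n,a,.008),cen(a))
    if n=="top":pa=cen(a)
    else:print("pad tri",tri(pa,cen(a)))
cv2.imwrite("pics/s6.png",np.hstack([cv2.resize(S[150:270,310:430,::-1],(400,400),interpolation=cv2.INTER_CUBIC),cv2.resize(T[100:220,90:210,::-1],(400,400),interpolation=cv2.INTER_CUBIC)]))
E
```

```text
t: 12.08
tool_pos: [0.651, 0.1698, 0.2274]
orientation: [-0.474, -3.105, 0.0]
force: [0.1, -1.3, 0.4]
opening: 0.0851
gripper_force: 0.0
t: 13.32
tool_pos: [0.5102, -0.2168, 0.3378]
orientation: [0.473, 3.105, -0.0]
force: [0.0, 0.6, -0.7]
opening: 0.0932
gripper_force: 0.0
[646.47545604 171.56954618] 0.8033352844870221
top (array([458.1, 362.8]), 99.1, 98.6, 15.6) [125.33876443 199.36863544]
scene (array([463. , 362.2]), 98.0, 96.9, -75.4) [394.39760837 167.76532138]
pad tri (array([0.45787015, 0.36461695, 0.00215488]), np.float64(0.0006763492371322107))
```

View pics/s6.png

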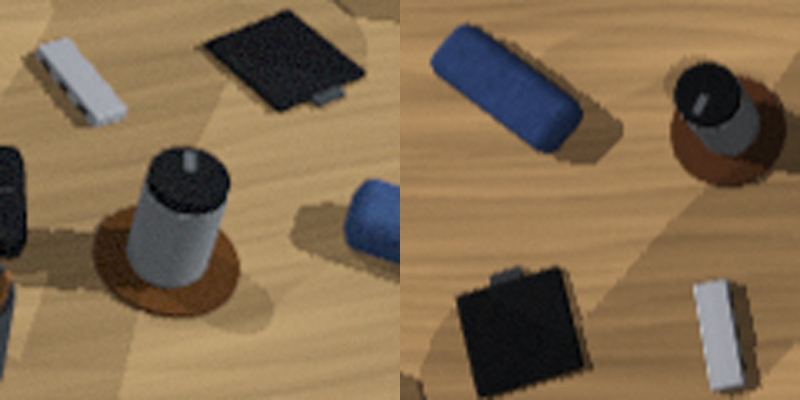

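The tumbler stands upright at (646,172), centred on the coaster. The pad is empty and its centre is (460,362.5) at 15.5°. Now the case: go to (460,-328) with the closing line at 120°.

```bash
python3 -m handwheel '[[-1.7,-3.7,0,0.17,0],[-1.7,-3.7,0,0.17,0],[-1.6,-3.8,-2,0.17,0],[0,0,-3,0.17,0],[0,0,-3,0.14,0],[0,0,0,0,0],[0,0,0,0,0]]'
python3 - <<'E'
from h import *
from plant import read_camera,readout
S=read_camera("scene")
s=readout.read_state();print(np.round(s["q"],2),np.round(s["tool_pos"],4),s["orientation"])
cv2.imwrite("pics/s7.png",cv2.resize(S[130:250,90:250,::-1],(800,600),interpolation=cv2.INTER_CUBIC))
E
```

```text
t: 14.3
tool_pos: [0.4824, -0.2974, 0.2566]
orientation: [0.728, -3.023, 0.046]
force: [-0.0, 0.2, 0.2]
opening: 0.093
gripper_force: 0.0
[-0.63  0.16  1.73 -0.05  1.25 -2.66] [ 0.4825 -0.298   0.2573] [ 0.72688961 -3.02386605  0.04791582]
```

View pics/s7.png

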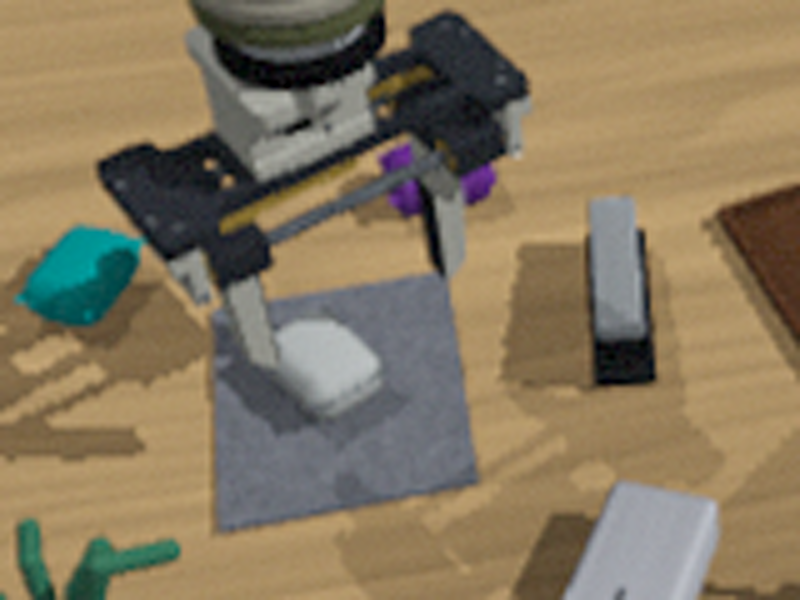

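The scene shows the gripper over the mat, left finger near the case at (325,365) in the crop. Joint 6 is at its limit, so I need the half-turn-equivalent grasp and will spin the other way.

```bash
python3 -m handwheel '[[0,0,4,-0.17,0],[0,0,4,-0.17,0],[0,0,0,-0.17,0],[0,0,0,-0.17,0],[0,0,0,-0.17,0],[0,0,0,-0.17,0],[0,0,0,-0.17,0],[0,0,0,-0.17,0],[0,0,0,-0.17,0],[0,0,0,-0.17,0]]'
python3 -m handwheel '[[0,0,0,-0.17,0],[0,0,0,-0.17,0],[0,0,0,-0.17,0],[0,0,0,-0.17,0],[0,0,0,-0.17,0],[0,0,0,-0.17,0],[0,0,0,-0.17,0],[0,0,0,-0.15,0],[0,0,0,0,0],[0,0,0,0,0]]'
python3 - <<'E'
from h import *
from plant import readout
from scipy.spatial.transform import Rotation as R
s=readout.read_state();M=R.from_rotvec(s["orientation"]).as_matrix()
print(np.round(s["q"],2),np.round(s["tool_pos"],4),"y ang",np.degrees(np.arctan2(M[1,1],M[0,1])),"z",M[:,2])
E
```

```text
t: 15.6
tool_pos: [0.482, -0.2985, 0.3379]
orientation: [-1.795, -2.528, -0.008]
force: [-0.8, 0.4, -0.3]
opening: 0.093
gripper_force: 0.0
t: 16.85
tool_pos: [0.4819, -0.2981, 0.337]
orientation: [-2.983, -0.884, -0.049]
force: [0.2, 0.0, 0.0]
opening: 0.0928
gripper_force: 0.0
[-0.66  0.08  1.66  0.04  1.4   0.33] [ 0.4819 -0.2981  0.337 ] y ang -56.954284179639544 z [ 0.02184334  0.03790169 -0.99904271]
```

A 2.5° tool tilt is left over from the limit. It is harmless, since objects keep their attitude under world-z spins, but I'll account for it in the grasp-point offset. Go down on the case.

```bash
cat > g.py <<'E'
from h import *
from plant import readout
from scipy.spatial.transform import Rotation as R
s=readout.read_state();M=R.from_rotvec(s["orientation"]).as_matrix()
print("q6",np.round(s["q"][5],2),"t",s["t"],"grasp",np.round(s["tool_pos"]+.167*M[:,2],4),"y ang",round(np.degrees(np.arctan2(M[1,1],M[0,1])),1),"z",np.round(M[:,2],3))
E
python3 -m handwheel '[[-2.5,-3.7,-2,-0.053,0],[0,0,-4,0,0],[0,0,-4,0,0],[0,0,-2,0,0],[0,0,0,0,0],[0,0,0,0,0]]'; python3 g.py
python3 - <<'E'
from h import *
from plant import read_camera,readout
S=read_camera("scene")
cv2.imwrite("pics/s8.png",cv2.resize(S[130:250,90:250,::-1],(800,600),interpolation=cv2.INTER_CUBIC))
E
```

```text
t: 17.6
tool_pos: [0.4578, -0.3352, 0.2179]
orientation: [-3.008, -0.802, -0.052]
force: [-0.3, 0.4, -0.3]
opening: 0.093
gripper_force: 0.0
q6 0.29 t 17.6 grasp [ 0.4619 -0.3292  0.0511] y ang -60.1 z [ 0.025  0.036 -0.999]
```

View pics/s8.png

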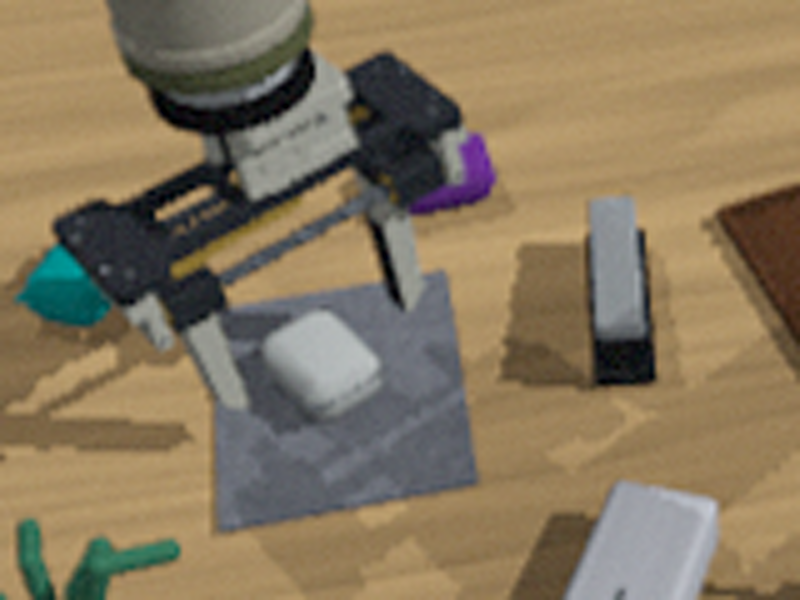

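The fingers straddle the case symmetrically, tips at (240,405) and (412,305) and the case at (322,362). Grip.

```bash
python3 -m handwheel '[[0,0,-1.5,0,0],[0,0,-1.1,0,0],[0,0,0,0,0],[0,0,0,0,0.5],[0,0,0,0,1],[0,0,0,0,1],[0,0,0,0,1],[0,0,0,0,1],[0,0,0,0,1],[0,0,0,0,1]]' 12
python3 -m handwheel '[[0,0,2,0,1],[0,0,4,0,1],[0,0,4,0,1],[0,0,3,0,1],[0,3,0,0,1],[0,6,0,0,1],[0,6,0,0,1],[0,6,0,0,1],[0,6,0,0,1],[0,6,0,0,1]]'; python3 g.py
```

```text
t: 18.9
tool_pos: [0.4569, -0.3347, 0.1901]
orientation: [-3.006, -0.801, -0.049]
force: [1.0, -0.7, 3.4]
opening: 0.0462
gripper_force: 12.4
t: 20.15
tool_pos: [0.4562, -0.0028, 0.321]
orientation: [-3.006, -0.8, -0.05]
force: [2.0, -0.0, -1.5]
opening: 0.0462
gripper_force: 12.0
q6 0.91 t 20.15 grasp [0.4601 0.0035 0.1542] y ang -60.2 z [ 0.023  0.038 -0.999]
```

```bash
python3 -m handwheel '[[0,6,0,-0.1,1],[0,6,0,-0.1,1],[0,6,0,-0.05,1],[0,6,0,0,1],[0,6,0,0,1],[0,4,0,0,1],[0,1.9,-3,0,1],[0,0,-4,0,1],[0,0,-2.5,0,1],[0,0,0,0,1]]'; python3 g.py
```

```text
t: 21.4
tool_pos: [0.4555, 0.3536, 0.2231]
orientation: [-3.089, -0.421, -0.047]
force: [-0.3, -0.1, -0.5]
opening: 0.0461
gripper_force: 12.0
q6 1.86 t 21.4 grasp [0.4599 0.3582 0.0562] y ang -74.5 z [ 0.026  0.028 -0.999]
```

```bash
python3 -m handwheel '[[0,0.43,-1.2,0,1],[0,0,-1,0,1],[0,0,-0.5,0,1],[0,0,-0.1,0,1],[0,0,0,0,1]]'; python3 g.py
python3 - <<'E'
from h import *
from plant import read_camera
S=read_camera("scene");np.save("pics/s9.npy",S)
b=mask(S,(365,140,425,185),(0,0,110),(180,45,255)); print(cen(b),rect("scene",b,.023))
cv2.imwrite("pics/s9.png",cv2.resize(S[110:200,350:440,::-1],(540,540),interpolation=cv2.INTER_CUBIC))
E
```

```text
t: 22.02
tool_pos: [0.4571, 0.3586, 0.1973]
orientation: [-3.086, -0.42, -0.055]
force: [0.1, 0.6, -0.4]
opening: 0.0464
gripper_force: 12.0
q6 1.87 t 22.025 grasp [0.4624 0.3637 0.0305] y ang -74.5 z [ 0.032  0.031 -0.999]
[398.68309859 162.53912363] (array([459.1, 373.9]), 65.8, 49.8, -34.8)
```

View pics/s9.png

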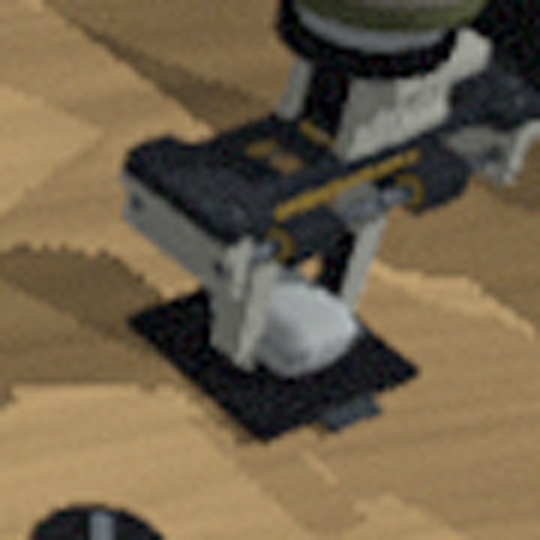

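The case is held just over the pad, at (300,325) in the crop and about centred. That was my last picture view; from here I use numeric measurements. Release, rise, and measure case against pad.

```bash
python3 -m handwheel '[[0,0,-0.2,0,1],[0,0,0,0,1],[0,0,0,0,0],[0,0,0,0,0],[0,0,0,0,0],[0,0,0,0,0],[0,0,3,0,0],[0,0,4,0,0],[2,-6,4,0,0],[1.5,-6,0,0,0]]'
python3 -m handwheel '[[1.5,-6,0,0,0],[1.5,-6,0,0,0],[1.5,-6,0,0,0],[0,0,0,0,0]]'; python3 g.py
python3 - <<'E'
from h import *
from plant import read_camera
S=read_camera("scene");T=read_camera("top");np.save("pics/s10.npy",S);np.save("pics/t10.npy",T)
a=mask(T,(95,170,155,225),W[0],W[1]);b=mask(S,(365,135,425,185),W[0],W[1])
p,g=tri(cen(a),cen(b)); print("case",p*1000,g*1000,rect("top",a,.023),rect("scene",b,.023),plane("scene",cen(b),.023))
a=mask(T,(170,150,265,215),(0,0,0),(180,110,42));b=mask(S,(270,180,312,240),(0,0,0),(180,110,42))
p,g=tri(cen(a),cen(b)); print("mouse",p*1000,g*1000,rect("top",a,.018),rect("scene",b,.018))
E
```

```text
t: 23.32
tool_pos: [0.4901, 0.2485, 0.3026]
orientation: [-3.084, -0.424, -0.066]
force: [0.7, -0.5, 0.3]
opening: 0.0928
gripper_force: 0.0
t: 23.82
tool_pos: [0.5344, 0.0644, 0.2986]
orientation: [-3.089, -0.412, -0.056]
force: [0.3, -0.3, -0.7]
opening: 0.093
gripper_force: 0.0
q6 1.31 t 23.825 grasp [0.5397 0.0693 0.1318] y ang -74.8 z [ 0.032  0.029 -0.999]
case [465.31314541 343.16325528  32.04518218] 39.89350791559408 (array([462.3, 326.7]), 165.1, 15.5, -3.5) (array([454.5, 375.1]), 69.4, 43.0, 9.6) [[0.45493007 0.37375772]]
mouse [555.20362404 120.03889643  17.44473849] 132.9432280901033 (array([568.8, 187.6]), 91.4, 60.1, 14.7) (array([565.4,  49.4]), 103.9, 39.2, -18.3)
```

```bash
python3 - <<'E'
from h import *
S=np.load("pics/s10.npy");T=np.load("pics/t10.npy")
h=cv2.cvtColor(T,cv2.COLOR_RGB2HSV)
print(h[180:222:3,98:152:3,2])
print(h[180:222:6,98:152:6,1])
b=mask(S,(365,135,425,185),W[0],W[1]); print(b.min(0),b.max(0)); 
p=mask(S,(365,135,425,190),(0,0,0),(180,110,40)); print("pad",cen(p),p.min(0),p.max(0),rect("scene",p,.008))
a=mask(T,(95,170,150,225),(0,0,0),(180,110,40)); print(rect("top",a,.008),a.min(0),a.max(0))
E
```

```text
[[181 175 175 172 175 171 170 169 133  76 136 168  95 147  58 148 115  61]
 [164 163 162 159 161 161 151  59  51  44  26  16  48 146  35 145  94  58]
 [167 167 170 169 168 133  51  22  18  63  40  16 120 146  42 146  82  60]
 [173 172 175  57  20  21  84 149 173 132  60  14 159 147  68 145  77  60]
 [167 165 169  70  20  44 197 190 183 153  92  10 148 147 115 147  66  61]
 [177 171 173 156  23  20 197 191 181 169 106  18 143 147 144 146  58  62]
 [172 172 171 177  21  21 194 191 183 178 127  51 149 146 144 145  60  60]
 [174 175 172 174  26  20 187 190 183 180 113  57 148 132 145 151  59  60]
 [176 177 176 173  34  21  69 186 173 154  92  64 148 102 147 145  61  51]
 [168 164 164 163 106  20  23 129 119  79  38  27 146  59 147 131  80 164]
 [176 176 175 175 175  21  22  22  23  22  10  76 148  35 147 112  86 163]
 [187 185 186 185 184  19  19  21  20  18  18 123 146  37 148  97  77 157]
 [190 193 194 194 195  28  23  22  19  56 124 168 148  57 150  90  64  85]
 [177 179 166 163 164 102  69 145 167 147 147 165 148  55 149  87  62  78]]
[[117 118 119 120 107 124 121  13  40]
 [121 120 120 100  71  19  36   6  34]
 [118 119  26   8   7   8  40  35  35]
 [120 119  36   8   7   8  41  39  43]
 [120 119  45  11   7  11  41  38  46]
 [119 121 118  35  33  26  40  40  39]
 [115 117 118  22  40 123  38  37  40]]
[389. 154.] [408. 169.]
pad [400.75292398 175.58187135] [392. 171.] [411. 181.] (array([495.5, 363.6]), 74.3, 25.4, -71.3)
(array([451.2, 382.8]), 96.1, 55.0, 15.4) [108. 188.] [130. 218.]
```

```bash
python3 - <<'E'
from h import *
S=np.load("pics/s10.npy");T=np.load("pics/t10.npy")
for lo in (75,90,110,125):
    a=mask(T,(108,184,132,212),(0,0,lo),(180,35,255)); b=mask(S,(375,145,415,178),(0,0,lo),(180,45,255)); p,g=tri(cen(a),cen(b)); 
    print(lo,p*1000,g*1000,a.min(0),a.max(0),rect("top",a,.023),rect("scene",b,.023))
E
```

```text
75 [460.88987835 365.57508481  24.46021828] 1.647511879352689 [114. 187.] [130. 208.] (array([461.2, 366.2]), 62.4, 44.4, 16.7) (array([458.5, 365. ]), 72.6, 62.6, 15.9)
90 [461.45669185 366.47114196  26.28257968] 1.4042022318475391 [114. 187.] [128. 207.] (array([461.1, 367.3]), 60.9, 42.5, 14.1) (array([457.5, 366.2]), 71.3, 59.9, 15.9)
110 [461.33758399 367.63143831  27.74465713] 0.39031226063946634 [114. 187.] [128. 207.] (array([461.4, 368.7]), 58.3, 40.0, 17.1) (array([456.1, 372.3]), 71.2, 48.6, 12.0)
125 [461.15089964 368.3521828   29.15946258] 0.8384804652270623 [114. 188.] [127. 207.] (array([462.1, 369.6]), 56.5, 37.1, 16.7) (array([454.5, 375.1]), 69.4, 43.0, 9.6)
```

The case is at (461,366) on the pad, within 3.5 mm of centre and flat at 16°. Next, re-grasp the mouse.

```bash
python3 -m handwheel '[[1,-0.4,0,-0.15,0],[1,-0.4,0,-0.15,0],[0.85,-0.3,0,-0.15,0],[0,0,-3,-0.112,0],[0,0,-2,0,0],[0,0,0,0,0]]'; python3 g.py
```

```text
t: 24.68
tool_pos: [0.5608, 0.0585, 0.246]
orientation: [-3.094, 0.448, -0.057]
force: [-0.9, 0.2, 0.2]
opening: 0.0929
gripper_force: 0.0
q6 1.86 t 24.675 grasp [0.5671 0.0601 0.0792] y ang -106.4 z [ 0.038  0.009 -0.999]
```

```bash
python3 -m handwheel '[[0.3,-0.55,-2.5,0,0],[0,0,-2,0,0],[0,0,-1.1,0,0],[0,0,0,0,0],[0,0,0,0,0.4],[0,0,0,0,1],[0,0,0,0,1],[0,0,0,0,1],[0,0,0,0,1],[0,0,0,0,1]]' 15;python3 g.py
```

```text
t: 25.92
tool_pos: [0.5653, 0.052, 0.1928]
orientation: [-3.092, 0.454, -0.065]
force: [-2.0, -0.6, 4.3]
opening: 0.0583
gripper_force: 15.0
q6 1.86 t 25.925 grasp [0.5725 0.0535 0.026 ] y ang -106.7 z [ 0.043  0.009 -0.999]
```

```bash
python3 -m handwheel '[[0,0,2,0,1],[0,0,5,0,1],[0,0,5,0,1],[-1.5,-5,0,0.08,1],[-1.5,-5.5,0,0.08,1],[-1.5,-5.5,0,0.08,1],[-1.5,-5.5,0,0.08,1],[-1.5,-5.5,0,0,1],[-1.5,-5.5,0,0,1],[-1.3,-5,0,0,1]]'
python3 -m handwheel '[[0,0,0,0,1],[0,0,-4,0,1],[0,0,-3,0,1],[0,0,0,0,1],[0,0,0,0,1]]';python3 g.py
```

```text
t: 27.18
tool_pos: [0.4613, -0.3249, 0.3139]
orientation: [-3.12, -0.044, -0.061]
force: [0.0, 0.0, -1.2]
opening: 0.0587
gripper_force: 14.9
t: 27.8
tool_pos: [0.4629, -0.3228, 0.2442]
orientation: [-3.12, -0.046, -0.062]
force: [1.1, 0.5, -0.4]
opening: 0.0582
gripper_force: 14.9
q6 0.81 t 27.8 grasp [ 0.4694 -0.3192  0.0774] y ang -88.3 z [ 0.039  0.021 -0.999]
```

```bash
python3 -m handwheel '[[0,-0.55,-2,0,1],[0,0,-1.5,0,1],[0,0,-1,0,1],[0,0,-0.3,0,1],[0,0,0,0,1],[0,0,0,0,0.4],[0,0,0,0,0],[0,0,0,0,0],[0,0,0,0,0],[0,0,0,0,0]]';python3 g.py
python3 -m handwheel '[[0,0,3,0,0],[0,0,4,0,0],[2,2,4,0,0],[4,4,0,0,0],[4,4,0,0,0],[4,4,0,0,0],[0,0,0,0,0]]'; python3 g.py
python3 - <<'E'
from h import *
from plant import read_camera
S=read_camera("scene");T=read_camera("top");np.save("pics/s11.npy",S);np.save("pics/t11.npy",T)
D2=((0,0,0),(180,120,42))
a=mask(T,(325,160,380,220),*D2);b=mask(S,(125,175,185,240),*D2);p,g=tri(cen(a),cen(b))
print("mouse",p*1000,g*1000,rect("top",a,.021),rect("scene",b,.021))
a=mask(T,(320,155,380,225),*G);b=mask(S,(125,180,190,240),*G);print("mat",rect("top",a,.003),rect("scene",b,.003))
a=mask(T,(280,110,325,160),*W);b=mask(S,(190,220,245,270),*W);print("bank",tri(cen(a),cen(b)),rect("top",a,.032))
E
```

```text
t: 29.05
tool_pos: [0.4622, -0.3285, 0.1944]
orientation: [-3.119, -0.045, -0.06]
force: [0.9, 0.1, -0.1]
opening: 0.0916
gripper_force: 0.0
q6 0.8 t 29.05 grasp [ 0.4685 -0.3248  0.0276] y ang -88.3 z [ 0.038  0.022 -0.999]
t: 29.92
tool_pos: [0.6042, -0.1853, 0.3044]
orientation: [-3.118, -0.052, -0.061]
force: [-0.2, 1.5, -1.0]
opening: 0.093
gripper_force: 0.0
q6 1.14 t 29.925 grasp [ 0.6106 -0.1814  0.1376] y ang -88.1 z [ 0.039  0.023 -0.999]
mouse [ 466.00134339 -325.58192012   19.69695799] 1.8061344960807626 (array([ 468.7, -324.9]), 103.6, 61.2, 1.5) (array([ 468.7, -324.4]), 115.6, 56.1, 1.8)
mat (array([ 428.6, -324.8]), 127.6, 78.2, -88.6) (array([ 469.2, -323.9]), 157.5, 126.5, 1.3)
bank (array([ 0.61027648, -0.17498644, -0.01158725]), np.float64(0.018338342981297554)) (array([ 598.4, -162.1]), 94.3, 75.7, 87.8)
```

The mouse is on the mat at (467,-325) against the mat centre (469,-324), aligned at 1.5°. Now the power bank.

```bash
python3 -m handwheel '[[0.8,0,0,-0.17,0],[0.8,0,0,-0.17,0],[0.6,0,0,-0.164,0],[0,0,-3,0,0],[0,0,-3,0,0],[0,0,0,0,0],[0,0,0,0,0]]'; python3 g.py
python3 - <<'E'
from h import *
from plant import read_camera
S=read_camera("scene"); b=mask(S,(190,220,245,270),*W); print(cen(b),b.min(0),b.max(0),rect("scene",b,.016))
S=np.load("pics/scene0.npy"); b=mask(S,(190,220,245,270),*W); print(cen(b),b.min(0),b.max(0),rect("scene",b,.016))
E
```

```text
t: 30.9
tool_pos: [0.624, -0.1895, 0.2457]
orientation: [-3.041, 0.739, -0.068]
force: [-0.6, 0.9, 0.5]
opening: 0.093
gripper_force: 0.0
q6 1.66 t 30.9 grasp [ 0.6315 -0.1894  0.0789] y ang -117.3 z [ 0.045  0.001 -0.999]
[217.99134473 243.87650412] [202. 226.] [232. 263.] (array([ 629.1, -184.6]), 102.7, 61.2, -25.9)
[218.119669   243.41396138] [202. 226.] [233. 262.] (array([ 627.4, -184.3]), 98.4, 62.2, -27.4)
```

Bank unmoved. Descend to grasp z 0.024 at (634,-185.5).

```bash
python3 -m handwheel '[[0.25,0.35,-2.5,0,0],[0,0,-2,0,0],[0,0,-1,0,0],[0,0,0,0,0],[0,0,0,0,0.4],[0,0,0,0,1],[0,0,0,0,1],[0,0,0,0,1],[0,0,0,0,1],[0,0,0,0,1]]' 25; python3 g.py
```

```text
t: 32.2
tool_pos: [0.6267, -0.1853, 0.1898]
orientation: [-3.042, 0.737, -0.067]
force: [-2.0, -0.4, 2.5]
opening: 0.0554
gripper_force: 25.0
q6 1.67 t 32.2 grasp [ 0.6341 -0.1851  0.023 ] y ang -117.2 z [ 0.044  0.001 -0.999]
```

```bash
python3 -m handwheel '[[0,0,2,0,1],[0,0,5,0,1],[0,0,5,0,1],[-3,2.5,0,0.14,1],[-4,3.3,0,0.14,1],[-4,3.3,0,0.14,1],[-4,3.3,0,0.14,1],[-4.1,3.3,0,0.138,1],[0,0,-4,0,1],[0,0,-3,0,1]]'
python3 -m handwheel '[[0,0,0,0,1],[0,0,0,0,1]]'; python3 g.py
```

```text
t: 33.45
tool_pos: [0.4354, -0.0273, 0.2402]
orientation: [-3.097, -0.348, -0.061]
force: [-0.1, 0.4, -3.6]
opening: 0.0553
gripper_force: 24.9
t: 33.7
tool_pos: [0.4363, -0.0281, 0.2411]
orientation: [-3.097, -0.346, -0.058]
force: [0.4, 0.5, -2.3]
opening: 0.0552
gripper_force: 24.9
q6 1.14 t 33.7 grasp [ 0.442  -0.0232  0.0743] y ang -77.2 z [ 0.034  0.029 -0.999]
```

```bash
python3 -m handwheel '[[0,0,-2,0,1],[0,0,-1.5,0,1],[0,0,-0.9,0,1],[0,0,-0.3,0,1],[0,0,0,0,1],[0,0,0,0,0.4],[0,0,0,0,0],[0,0,0,0,0],[0,0,0,0,0],[0,0,0,0,0]]';python3 g.py
python3 -m handwheel '[[0,0,3,0,0],[0,0,5,0,0],[0,0,5,0,0],[0,0,5,0,0],[-2,5.5,2,0,0],[-2,5.5,0,0,0],[-2,5.5,0,0,0],[-2,5.5,0,0,0],[-2,5.5,0,0,0],[-2,5.5,0,0,0]]'
python3 -m handwheel '[[-2,5.5,0,0,0],[-2,5.5,0,0,0],[-2,5.5,0,0,0],[-2,5,0,0,0],[0,0,0,0,0]]'
python3 - <<'E'
from h import *
from plant import read_camera
S=read_camera("scene");T=read_camera("top");np.save("pics/s12.npy",S);np.save("pics/t12.npy",T)
def both(k,rt,rs,lo,hi,z):
    a=mask(T,rt,lo,hi);b=mask(S,rs,lo,hi);p,g=tri(cen(a),cen(b));print(k,np.round(p*1000,1),round(g*1000,1),rect("top",a,z),rect("scene",b,z))
WW=((0,0,75),(180,35,255))
both("bank",(215,165,285,240),(225,155,305,215),(0,0,90),(180,45,255),.02)
both("tray",(215,165,285,240),(225,155,305,215),*BR,.01)
both("mouse",(325,160,380,220),(125,175,185,240),(0,0,0),(180,120,42),.021)
both("mat",(320,155,380,225),(125,180,190,240),*G,.003)
both("case",(108,184,138,212),(375,145,415,178),*WW,.023)
both("lid",(95+67,105,200,150),(340,180,385,225),*D,.1)
# unmoved things: image change vs start in the stapler and pot regions
for n,I,rs in(("top",T,[(285,170,315,225),(228,95,262,132)]),("scene",S,[(198,160,232,212),(275,205,320,275)])):
    I0=np.load(f"pics/{n}0.npy")
    for x0,y0,x1,y1 in rs: 
        d=cv2.absdiff(I,I0)[y0:y1,x0:x1].max(2); print(n,"changed px",(d>40).mean().round(3))
E
```

```text
t: 34.95
tool_pos: [0.4357, -0.0281, 0.1925]
orientation: [-3.096, -0.346, -0.056]
force: [-2.0, -0.9, 0.7]
opening: 0.0905
gripper_force: 0.0
q6 1.13 t 34.95 grasp [ 0.4412 -0.0232  0.0257] y ang -77.2 z [ 0.033  0.029 -0.999]
t: 36.2
tool_pos: [0.3146, 0.3036, 0.3927]
orientation: [-3.096, -0.346, -0.057]
force: [1.4, -0.5, -0.7]
opening: 0.093
gripper_force: 0.0
t: 36.83
tool_pos: [0.2338, 0.5194, 0.3913]
orientation: [-3.097, -0.352, -0.053]
force: [0.0, -1.0, 0.7]
opening: 0.0929
gripper_force: 0.0
bank [441.7 -21.6  21.5] 0.2 (array([442.4, -21.6]), 91.6, 54.1, 12.3) (array([438.5, -21. ]), 114.7, 65.2, 12.4)
tray [440.3 -18.2  -8.7] 9.0 (array([438. , -23.1]), 162.8, 132.0, 13.1) (array([445.5, -23.8]), 163.5, 131.2, 12.5)
mouse [ 466.9 -324.1   22.4] 0.2 (array([ 467.7, -324.7]), 101.2, 62.1, 0.6) (array([ 463.4, -324.6]), 104.7, 56.7, 1.1)
mat [ 466.7 -326.1   -5.1] 0.2 (array([ 466.8, -324. ]), 155.0, 128.0, 1.4) (array([ 469. , -323.9]), 156.8, 126.6, 1.2)
case [460.8 365.4  24.6] 1.0 (array([461.2, 366.2]), 62.3, 44.4, 16.7) (array([458.4, 365.6]), 72.6, 61.5, 15.9)
lid [648.8 170.7  92.4] 1.0 (array([646.5, 167.5]), 55.4, 55.3, -89.5) (array([655.7, 167.5]), 59.1, 52.9, -22.8)
top changed px 0.0
top changed px 0.0
scene changed px 0.0
scene changed px 0.065
```

All four are centred within about 3 mm. The stapler and pot are unchanged from the start; the only change, in the scene crop, is probably the tumbler's shadow, since the top view shows none. Handing in.

```bash
python3 -c "
from plant import job; print(job.close_job())"
```

```text
the job is handed in; nothing more can be done
None
```

The job is handed in: the tumbler, earbud case, mouse and power bank are each released upright within about 3 mm of the middle of their places, the stapler and pen pot are unmoved, and the arm took about 37 s of the 144 s.

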